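# Raise the counterweighted gate boom and slide the coupling through

### The arm

A 7-joint arm with a two-finger parallel gripper is mounted at the origin on the work surface. World frame = base frame: x ahead of the robot, y to its left, z up, the work surface at z = 0. Lengths are in m, angles in rad, forces in N, time in s.
With the tool pointing down it reaches from about 0.425 to 0.875 m from the base axis. Payload 4.7 kg.
Tool frame: the origin (TCP) lies on the mounting face of the last link; the fingertips stand 182 mm ahead of it and the grasp point (between the pads) lies 164 mm ahead of it; x points along the fingers, y is the direction in which the jaws open and shut, and the axes are right-handed (so a half turn about x gives the same grasp; the last joint's range is limited). The gripper opens to 87 mm and grips with 3 to 60 N. Pads are 19 mm wide; open, the fingers measure 117 mm over their backs; the gripper's body (75 mm by 190 mm) begins 51 mm behind the grasp point.
Start: joints at [1.115, 0.321, -0.07, 1.45, 0.023, 1.371, -0.057], TCP at [0.294, -0.58, 0.405] pointing down, gripper open.
Joint ranges: [-2.86, 2.86], [-0.3, 2.09], [-1.38, 1.24], [0.06, 2.45], [-1.56, 4.7], [0.09, 2.05], [-2.69, 2.69]. Speed limits (rad/s): [2.57, 2.57, 3.14, 3.14, 3.14, 3.14, 3.14].

### API

Orientations are given as a rotation vector (axis times angle).
In Python, from bench import monitor, get_image, ctrl gives the robot as it stands.
- The arm moves only by the shell command python3 -m creep 'ROWS' [FORCE]. ROWS is JSON, a list of rows, each a list of 7 numbers: the shift along the tool's x, y, z in mm, then the turn, a rotation vector about the tool's x, y, z in rad, then the finger opening in mm, from 0 to 87. A call has 1 to 5 rows; each row shifts and turns the commanded pose from where the row before left it, along the tool's axes as they then stand; what a row does not reach is not made up. A row lasts 1/10 s, in which the tool goes at most 50 mm and 8.59 degrees, less where a joint would pass 70% of its speed; a pose out of reach is approached as far as the arm can. A call is refused whole if a number of a shift passes 50 or a number of a turn 0.15, either way. A call with a gripper value outside its range is refused whole. The fingers move at their own pace and stop on an object; FORCE is the grip in N (left out, the last holds). Time passes only in rows, so rows that do not move let the fingers close. It gives the time, the measured TCP pose, the force and the opening at its end, in the units of the state.
- monitor.get_state(): the state, without advancing time (a new reading comes with each control period).
- get_image(name): name is "scene" or "side" or "wrist"; returns a dict with "img" (480x640x3 uint8, red, green, blue), "mtx" (3x3 intrinsics, pixels), "view" (4x4, takes a point from world to camera coordinates). Camera axes: x right, y up, looking along -z (the intrinsics and any distortion apply to the point x, -y, -z); pixel columns grow to the right and rows downward; lengths in m; the calibration is good to about 2 mm. A picture is of the moment at which its call begins. There is no depth.
- ctrl.close_job(): hands the job in, once; it reports no verdict.
The state is a dict: "time": time; "joint_positions": joint angles; "qd": joint speeds; "joint_torque": joint torques, N m; "position": TCP position; "tool_rot": TCP orientation; "ft_force": force on the tool from outside, world axes, zero at the start; "torque": the same for the moment, N m; "grip_width": opening from 0.0 (shut) to 1.0 (fully open).
Only numpy, scipy, OpenCV 4.12 (cv2) and the standard library are available. Lean on these libraries where they do the work, as an engineer would, in place of code of your own. Each camera call takes 0.05 s, during which the arm holds its last target.

### The job

First push the counterweighted boom of the transfer gate up past its balance point, so that it stays raised by itself. Then, with the boom up, push the standing brass coupling along its lane until it stands wholly on the green bay, upright. Everything is only pushed: do not lift or tip the coupling, and leave the other parts on the bench alone.

Things in the scene. Friction and masses are not known exactly. Their poses are not given: they have to be found in the camera images.
- gate: Transfer gate, fixed: grey plate 270 x 410 mm, 6 mm thick, on the table. Origin on its underside; x runs along the lane away from the robot (the pushing direction), y left across the lane, z up. The lane lies on y = 0, from x = -120 to 120 mm, floor at z = 6 mm, 60 mm wide between two aluminium rails 8 mm thick, tops at z = 16 mm. All mm figures below are in this frame.
- bay_center (a point): Centre of the green bay on the lane floor, at gate x = 77.5, y = 0, z = 6 mm. The lane floor is white before the boom and green (the bay) from x = 35 to 120 mm, where a black rubber end stop, top at z = 26 mm, closes it.
- hinge (a point): Middle of the boom's hinge axis, at gate x = 0, y = -140, z = 85 mm; the axis is parallel to gate x. It sits in a blue post (x -30 to 30, y -160 to -120, top at z = 100 mm) with the brass counterweight disc, 60 mm across.
- boom (a joint): Boom angle (rad). 0: lowered, level across the lane, pointing along gate +y. Grows as the free end rises; 1.66 is the raised stop, just past upright. Counterweighted to balance at about 0.7: let go below that it falls back to 0, above that it swings on to the raised stop by itself (about 2 s from 0.95) and stays. About 1 N up under the red end starts it; lightly damped.
- boom_grip (a point): Middle of the red sleeve at the boom's free end, on the tube's axis, 295 mm from the hinge axis; moves with the boom. Lowered: gate x = 0, y = 155, z = 85 mm. Sleeve 20 mm thick, 50 mm long (69 mm free above the plate); the steel tube is 14 mm thick.
- blade (a point): Middle of the yellow blade that hangs from the boom's tube over the lane, 140 mm from the hinge axis; moves with the boom. 80 mm long, 6 mm thick, reaching to 38 mm below the tube's axis, so it stops the coupling while the boom is down.
- rest_post (a point): Top of a slim blue rest post, 10 x 12 mm, under the lowered boom, at gate x = 0, y = 72, z = 78 mm.
- coupling: The brass pipe coupling to be pushed: a round piece 50 mm across (44 mm waist between 20 and 40 mm up), 60 mm tall, about 0.5 kg, standing loose in the lane on the robot's side of the boom. Origin at the centre of its underside, z up. It stops against the end stop at gate x = 95 mm.
- sleeve: Bystander: brass compression sleeve, a ring 32 mm across, 30 mm high, standing on the gate plate. Origin at the centre of its underside.
- stopper: Bystander: black rubber stopper, 38 mm across at the top, 32 mm high, on the gate plate. Origin at the centre of its underside.
- bracket: Bystander: grey zinc angle bracket, 50 x 35 mm, 36 mm high, on the gate plate. Origin at the centre of its underside.
- valve_handle: Bystander: brass gate valve handle, a wheel 84 mm across, 20 mm high, lying on the table. Origin at the centre of its underside.
- depth_gauge: Bystander: steel depth gauge, 150 mm long, 90 mm wide, 14 mm high, lying on the table. Origin near its cross bar, on the underside.
- plug_gauge: Bystander: steel plug gauge standing on the table, 28 mm across, 95 mm tall. Origin at the centre of its underside.
Not all that is in view belongs to the job. What is shaped like the coupling but blue is not meant.

How it is judged:
On the way, in this order (a step that is already met when the one before it is completed fails the run):
1. the boom is raised and stays up, untouched, with the coupling still before the gate (value of joint boom above 1.5 rad and contact force between the fingers and boom below 0.05 N and x of coupling in the frame of gate below -0.02 m), for 0.2 s.
2. the coupling stands wholly on the green bay (x of coupling in the frame of gate between 0.057 and 0.101 m and y of coupling in the frame of gate between -0.012 and 0.012 m and z of coupling in the frame of gate below 0.01 m and angle between coupling's own z axis and vertical below 0.12 rad), for 0.2 s.
At the end, for the whole second after the job is handed in: The boom rests at its raised stop (joint above 1.5 rad) and the coupling stands still and upright (tilt under 0.12 rad) on the lane floor, its centre at gate x 57 to 101 mm and within 12 mm of the lane's middle (all of step 2 and value of joint boom above 1.5 rad and linear speed of coupling below 0.02 m/s); the robot touches nothing.
It fails at once if the coupling is lifted more than 12 mm off the lane floor (z of coupling in the frame of gate above 0.018 m).
It fails at once if the coupling is tipped (angle between coupling's own z axis and vertical above 0.5 rad).
It fails at once if the coupling passes under the boom while it is not raised (x of coupling in the frame of gate above -0.015 m and value of joint boom below 1.2 rad).
It fails at once if one of the six bystanders is shifted more than 20 mm or lifted (distance of any of sleeve, stopper, bracket, valve_handle, depth_gauge, plug_gauge from where it was at the start of the episode above 0.02 m).
It also fails if it takes over 58 s, if anything falls off the work surface, if the arm or the gripper's body presses on something with over 40 N, if the wrist force passes 120 N, or if a joint passes its speed limit or range.

## Working session

There is one attempt and no reset: what is moved stays moved. The work goes in short steps, Python scripts to look and compute and a shell command to move; the robot and the scene stay as the last step left them, time stands still between calls to the robot, and variables do not carry over. Pictures are saved under pics/ and viewed, and the job is handed in when it is done.

```bash
ls; mkdir -p pics; cat > h.py <<'E'
import numpy as np, cv2
from scipy.spatial.transform import Rotation as R
from bench import monitor,get_image,ctrl
def snap(n,f):
    d=get_image(n); cv2.imwrite(f'pics/{f}.png',cv2.cvtColor(d['img'],cv2.COLOR_RGB2BGR)); np.savez(f'pics/{f}.npz',mtx=d['mtx'],view=d['view']); return d
def P(d,p):
    p=np.atleast_2d(p); c=(np.c_[p,np.ones(len(p))]@d['view'].T)[:,:3]*[1,-1,-1]
    q=c@np.array(d['mtx']).T; return q[:,:2]/q[:,2:]
def ray(d,uv):
    V=np.array(d['view']);c=np.linalg.solve(d['mtx'],[uv[0],uv[1],1])*[1,-1,-1]
    return -V[:3,:3].T@V[:3,3], V[:3,:3].T@c
def onz(d,uv,z):
    o,r=ray(d,uv); return o+r*(z-o[2])/r[2]
E
python3 - <<'E'
from h import *
for n in('scene','side','wrist'):
    d=snap(n,n+'0'); print(n,{k:(v if k!='img' else 0) for k,v in d.items()})
print(monitor.get_state())
E
```

```text
pics
scene {'img': 0, 'mtx': array([[469.40107228,   0.        , 323.46389808],
       [  0.        , 469.40107228, 236.42322006],
       [  0.        ,   0.        ,   1.        ]]), 'view': array([[-0.79566638,  0.60563191,  0.01118052,  0.41289513],
       [-0.46731587, -0.62548422,  0.62480826,  0.18239288],
       [ 0.38539706,  0.49191409,  0.78069817, -1.33884349],
       [ 0.        ,  0.        ,  0.        ,  1.        ]])}
side {'img': 0, 'mtx': array([[530.76761283,   0.        , 323.34018022],
       [  0.        , 530.76761283, 244.56366544],
       [  0.        ,   0.        ,   1.        ]]), 'view': array([[ 0.94638666, -0.32303202,  0.00161144, -0.51118443],
       [ 0.23587011,  0.69441971,  0.67981362, -0.17023525],
       [-0.22072059, -0.64298645,  0.73338315, -1.51502208],
       [ 0.        ,  0.        ,  0.        ,  1.        ]])}
wrist {'img': 0, 'mtx': array([[394.14325481,   0.        , 314.69323336],
       [  0.        , 394.14325481, 227.27617708],
       [  0.        ,   0.        ,   1.        ]]), 'view': array([[ 0.45338849, -0.89131132, -0.001735
[... 207 characters left out ...]
me': 0.15, 'joint_positions': array([ 1.11509841,  0.32165974, -0.07012343,  1.45137982,  0.02261883,
        1.37078513, -0.05692188]), 'qd': array([ 3.65209128e-04, -1.35631952e-03, -2.59336086e-04, -4.08000065e-03,
       -1.55535355e-03, -1.47847150e-04,  5.96255299e-05]), 'joint_torque': array([ 6.17543810e-05, -4.91795826e+01, -4.04452728e-01, -3.12877071e+01,
       -6.38898346e-02,  4.04539390e-02,  1.16789147e-04]), 'position': array([ 0.29418296, -0.57945562,  0.40391582]), 'tool_rot': array([ 1.95984577,  0.47056241, -1.96070041]), 'ft_force': array([ 0.17110844, -0.58730171,  0.34541971]), 'torque': array([-0.02512067, -0.03328796, -0.01986324]), 'grip_width': 0.9996985757773518}
```

View pics/scene0.png

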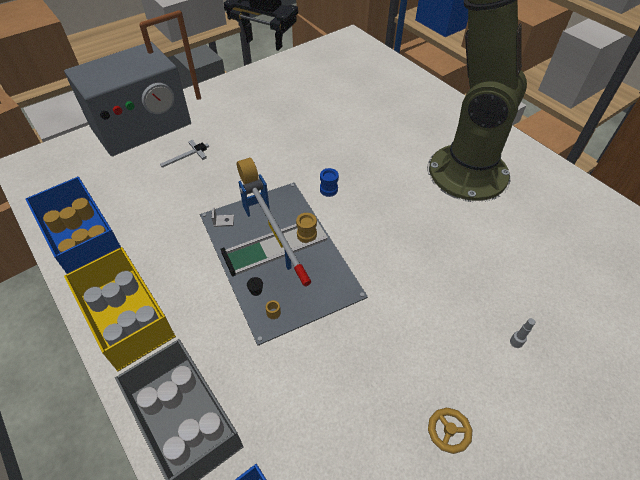

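View pics/side0.png

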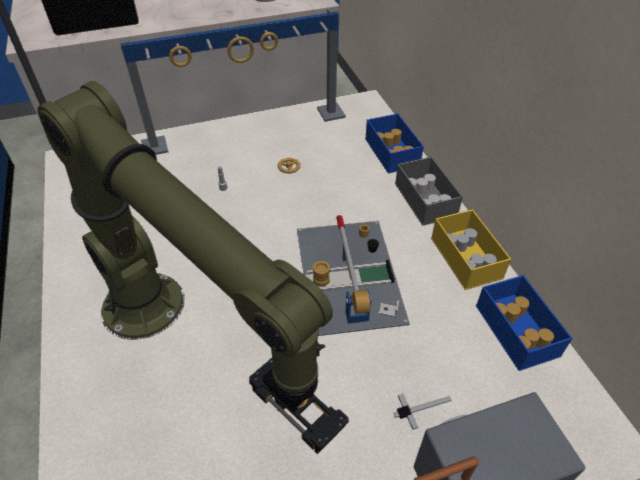

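View pics/wrist0.png

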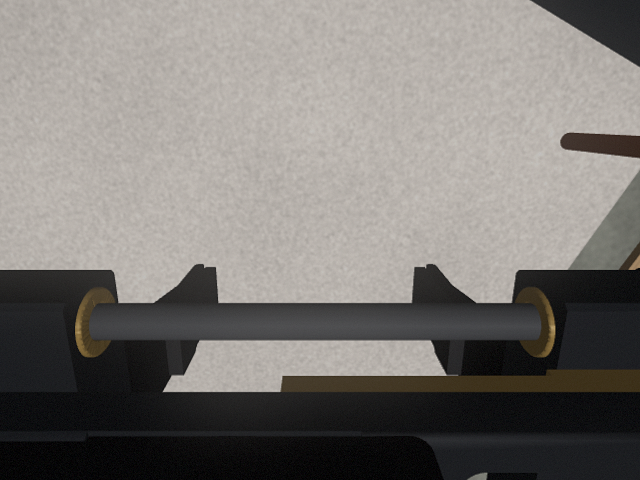

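The scene view shows the gate, with its plate centred at about (283,265), the red boom end at (302,275) and the green bay at (248,254). Things that could be taken for the coupling:
- the brass piece in the lane at (307,226)
- the blue one at (329,181)
- brass pieces in the blue bin at (70,215)
- the small brass sleeve at (273,309)

I choose (307,226) and check it in a crop.

```bash
python3 - <<'E'
import cv2
a=cv2.imread('pics/scene0.png')[150:350,190:375]; cv2.imwrite('pics/c1.png',cv2.resize(a,None,fx=3,fy=3,interpolation=cv2.INTER_CUBIC)[:600])
a=cv2.imread('pics/side0.png')[205:340,285:420]; cv2.imwrite('pics/c2.png',cv2.resize(a,None,fx=4,fy=4,interpolation=cv2.INTER_CUBIC))
E
```

```text
(no output)
```

View pics/c1.png

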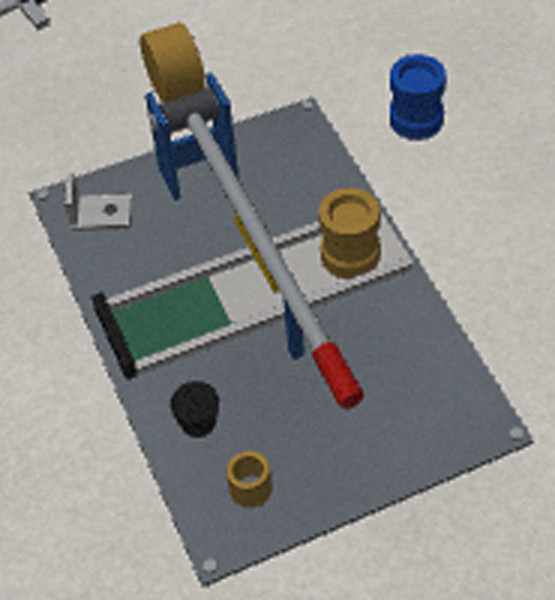

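View pics/c2.png

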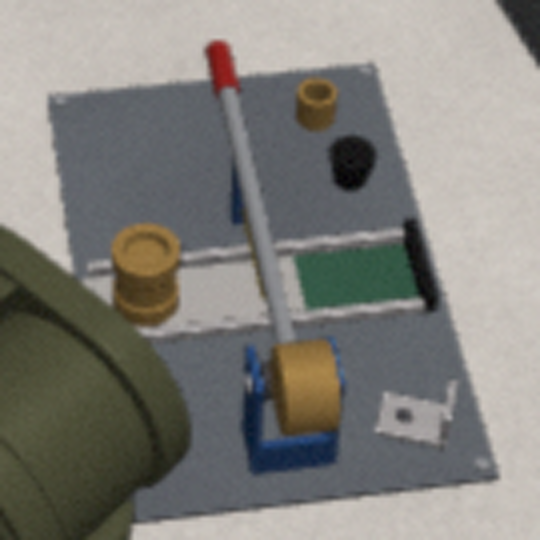

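The crops confirm it: the brass flanged coupling stands in the lane on the robot's side of the boom, at scene (307,226) and side (321,273). Next I fit the gate pose.

```bash
cat > gate.py <<'E'
from h import *
from scipy.optimize import least_squares
def G(p,q):
    q=np.atleast_2d(q)/1000.; c,s=np.cos(p[2]),np.sin(p[2])
    return np.c_[p[0]+c*q[:,0]-s*q[:,1], p[1]+s*q[:,0]+c*q[:,1], q[:,2]+(p[3] if len(p)>3 else 0)]
E
python3 - <<'E'
from gate import *
S=dict(np.load('pics/scene0.npz'));D=dict(np.load('pics/side0.npz'))
C=[[-135,-205,6],[135,-205,6],[-135,205,6],[135,205,6]]
gs=[[0,155,85],[35,30,6],[35,-30,6]]
f=lambda a,o,k:np.array(a)/k+o
a=f([[309,97],[30,193],[533,440],[205,585],[338,374],[230,323],[209,277]],[190,150],3)
b=f([[498,478],[48,95],[375,63],[222,70],[303,309],[296,253]],[285,205],4)
def res(p,both=0):
    r1=P(S,G(p,C+gs))-a; r2=P(D,G(p,[C[1],C[2],C[3]]+gs))-b
    return np.r_[r1.ravel(),r2.ravel()]
r=least_squares(res,[.6,0,0,0],loss='soft_l1');print(r.x,np.round(res(r.x),1))
p=r.x.copy(); np.save('pose.npy',p)
# coupling: base & top two-view
def tri(u,v):
    o1,d1=ray(S,u);o2,d2=ray(D,v);t=np.linalg.lstsq(np.c_[d1,-d2],o2-o1,rcond=None)[0]
    x,y=o1+t[0]*d1,o2+t[1]*d2;return (x+y)/2,np.linalg.norm(x-y)
def inv(w):
    c,s=np.cos(p[2]),np.sin(p[2]);d=w[:2]-p[:2];return np.round([1e3*(c*d[0]+s*d[1]),1e3*(-s*d[0]+c*d[1]),1e3*w[2]],1)
for n,u,v in [('ctop',(350,209),(147,244)),('grip',(338,374),(222,70)),('sleeve top',(249,465),(317,91)),('stopper top',(195,396),(353,153))]:
    w,e=tri(f(u,[190,150],3),f(v,[285,205],4));print(n,w,e,inv(w))
for n,u,dd,z in [('blue',(417,70),S,.06),('br',(103,212),S,.01)]:
    print(n,inv(onz(dd,f(u,[190,150],3),z)))
w=onz(S,(535,325),.08);print('plug',w); print('valve',onz(S,(450,430),.02)); print('depth',onz(S,(195,152),.01))
E
```

```text
[ 5.92970956e-01 -8.64627736e-02 -1.85587858e-01 -1.71063400e-04] [  0.7  -1.2  -0.8  -1.    0.1  -1.5  -0.8  -1.5   1.6   6.9   2.8   8.1
   0.4   5.5   1.3   0.4  -0.    0.8   0.3   0.5   1.   -3.9  -1.7 -17.6
   3.9  11.7]
ctop [ 0.50711742 -0.08313831  0.06883087] 0.0005594068634264357 [-85.  -12.6  68.8]
grip [0.61337386 0.0500192  0.08535191] 0.001841733435130697 [ -5.1 137.9  85.4]
sleeve top [0.69348953 0.04882709 0.03775109] 0.001114016078667134 [ 73.8 151.5  37.8]
stopper top [ 0.69375083 -0.02373087  0.03981901] 0.0008414121255921946 [87.5 80.3 39.8]
blue [-210.3 -139.9   60. ]
br [  85.3 -148.5   10. ]
plug [0.30839091 0.42696142 0.08      ]
valve [0.57319168 0.46069638 0.02      ]
depth [ 0.58610993 -0.52889396  0.01      ]
```

```bash
python3 - <<'E'
from gate import *
S=dict(np.load('pics/scene0.npz'));D=dict(np.load('pics/side0.npz'))
C=[[-135,-205,6],[135,-205,6],[-135,205,6],[135,205,6]]
f=lambda a,o,k:np.array(a)/k+o
a=f([[309,97],[30,193],[533,440],[205,585],[338,374],[209,277],[412,266],[128,375],[97,296]],[190,150],3)
b=f([[498,478],[48,95],[375,63],[222,70],[303,309],[433,308],[409,222]],[285,205],4)
gs=[[0,155,85],[35,-30,6],[-120,38,16],[128,40,26],[128,-40,26]]
gd=[[0,155,85],[35,-30,6],[128,-40,26],[128,40,26]]
def res(p):
    o=np.array([p[3],p[4],0])
    r1=P(S,G(p[:3],np.vstack([np.array(C)+o,gs])))-a; r2=P(D,G(p[:3],np.vstack([np.array(C)[1:]+o,gd])))-b
    return np.r_[r1.ravel(),r2.ravel()]
r=least_squares(res,[.6,0,0,0,0],loss='soft_l1');print(r.x,np.round(res(r.x),1).reshape(-1,2))
p=r.x[:3].copy(); np.save('pose.npy',p)
def tri(u,v):
    o1,d1=ray(S,u);o2,d2=ray(D,v);t=np.linalg.lstsq(np.c_[d1,-d2],o2-o1,rcond=None)[0]
    x,y=o1+t[0]*d1,o2+t[1]*d2;return (x+y)/2,np.linalg.norm(x-y)
def inv(w):
    c,s=np.cos(p[2]),np.sin(p[2]);d=w[:2]-p[:2];return np.round([1e3*(c*d[0]+s*d[1]),1e3*(-s*d[0]+c*d[1]),1e3*w[2]],1)
for n,u,v in [('ctop',(350,209),(147,244)),('grip',(338,374),(222,70)),('sleeve top',(249,465),(317,91)),('stopper top',(195,396),(353,153))]:
    w,e=tri(f(u,[190,150],3),f(v,[285,205],4));print(n,w,e,inv(w))
for n,u,dd,z in [('blue',(417,70),S,.06),('br',(103,212),S,.01)]:
    print(n,inv(onz(dd,f(u,[190,150],3),z)))
# overlay
for n,d in(('scene',S),('side',D)):
    im=cv2.imread(f'pics/{n}0.png')
    for q in gs+gd+[[-120,-38,16],[-120,38,16],[35,30,6],[35,-30,6],[0,-140,85],[0,72,78],[-30,-120,100],[30,-120,100],[0,180,85]]:
        cv2.circle(im,tuple(np.round(P(d,G(p,q))[0]).astype(int)),1,(255,0,255),-1)
    s=im[150:350,190:375] if n=='scene' else im[205:340,285:420]
    cv2.imwrite(f'pics/ov_{n}.png',cv2.resize(s,None,fx=3,fy=3))
E
```

```text
[ 0.58428524 -0.10019193 -0.1881505   6.00055302 18.65680501] [[ 1.4 -0.4]
 [-0.3 -0.3]
 [ 0.8 -0.2]
 [-0.5 -0.2]
 [ 1.   0.6]
 [ 0.4  0.2]
 [ 0.9 -0.8]
 [ 0.2 -2.4]
 [-0.7 -0.8]
 [ 0.9 -0.5]
 [ 0.  -0.1]
 [ 0.2 -0.3]
 [ 0.  -0.3]
 [ 1.1  1.9]
 [ 1.  -3. ]
 [ 0.9 -1.9]]
ctop [ 0.50711742 -0.08313831  0.06883087] 0.0005594068634264357 [-79.    2.3  68.8]
grip [0.61337386 0.0500192  0.08535191] 0.001841733435130697 [  0.5 153.   85.4]
sleeve top [0.69348953 0.04882709 0.03775109] 0.001114016078667134 [ 79.4 166.8  37.8]
stopper top [ 0.69375083 -0.02373087  0.03981901] 0.0008414121255921946 [93.2 95.6 39.8]
blue [-204.  -125.3   60. ]
br [  91.7 -133.2   10. ]
```

View pics/ov_scene.png

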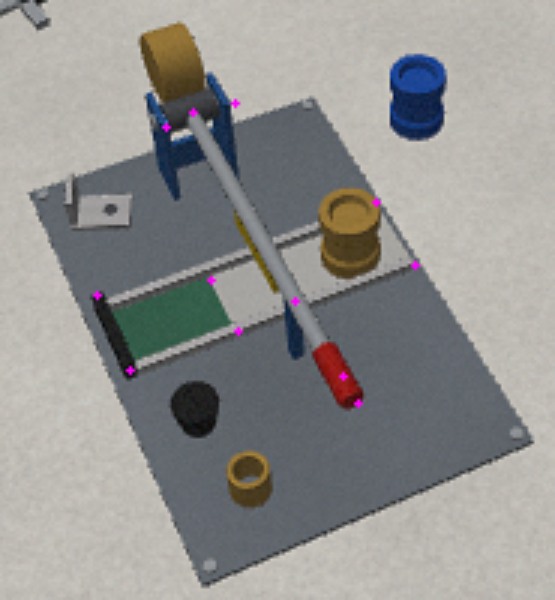

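View pics/ov_side.png

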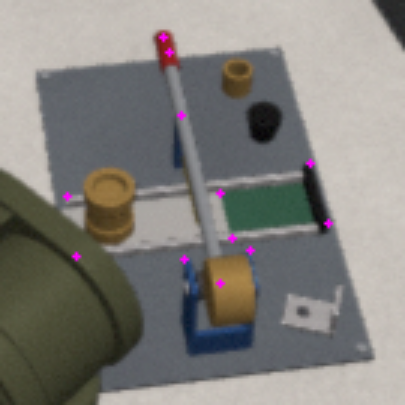

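```bash
cat > plan.py <<'E'
from gate import *
p=np.load('pose.npy')
def tgt(pitch,head=p[2]):  # tool x axis: pitch below horizontal, heading yaw
    x=np.array([np.cos(pitch)*np.cos(head),np.cos(pitch)*np.sin(head),-np.sin(pitch)])
    y=np.array([-np.sin(head),np.cos(head),0]); return np.c_[x,y,np.cross(x,y)]
def show(q,pitch,head=p[2],L=.182):
    """tip target q gate mm (z in mm above table)"""
    s=monitor.get_state(); Rc=R.from_rotvec(s['tool_rot']).as_matrix(); c=s['position']
    best=None
    for sg in(1,-1):
        T=tgt(pitch,head)@np.diag([1,sg,sg]); rv=R.from_matrix(Rc.T@T).as_rotvec()
        if best is None or np.linalg.norm(rv)<np.linalg.norm(best[1]): best=(T,rv)
    T,rv=best; tcp=G(p,q)[0]-L*T[:,0]
    tip=c+L*Rc[:,0]
    cc,ss=np.cos(p[2]),np.sin(p[2]);d=tip[:2]-p[:2]
    print('t',round(s['time'],2),'tip gate',np.round([1e3*(cc*d[0]+ss*d[1]),1e3*(-ss*d[0]+cc*d[1]),1e3*tip[2]],1),'axis',np.round(Rc[:,0],3),'y',np.round(Rc[:,1],3))
    print('turn',np.round(rv,3),'tcp tgt',np.round(tcp,3),'shift cur axes mm',np.round(1e3*Rc.T@(tcp-c),1),'shift tgt axes',np.round(1e3*T.T@(tcp-c),1))
    print('q',np.round(s['joint_positions'],2),'F',np.round(s['ft_force'],1),'grip',round(s['grip_width'],2),'tcp',np.round(c,3))
E
python3 - <<'E'
from plan import *
show([-60,155,150],np.pi/4)
E
```

```text
t 0.15 tip gate [-195.5 -524.9  221.9] axis [-0.001  0.001 -1.   ] y [ 0.453 -0.892 -0.001]
turn [0.623 0.757 0.259] tcp tgt [0.428 0.087 0.279] shift cur axes mm [ 126.  -533.8 -421.2] shift tgt axes [  93.2 -680.1   83.8]
q [ 1.12  0.32 -0.07  1.45  0.02  1.37 -0.06] F [ 0.2 -0.6  0.3] grip 1.0 tcp [ 0.294 -0.579  0.404]
```

```bash
python3 -m creep '[[0,-45,-20,0.13,0,0,0],[0,-45,-20,0.13,0,0,0],[0,-45,-10,0.13,0,0,0],[0,-45,0,0.13,0,0,0],[0,-45,0,0.14,0,0,0]]' 20
python3 - <<'E'
from plan import *
show([-60,155,150],np.pi/4)
E
```

```text
time: 0.65
position: [0.2939, -0.3436, 0.4044]
tool_rot: [-2.117, 0.209, 2.119]
ft_force: [0.8, 0.4, 0.9]
grip_width: 0.633
t 0.65 tip gate [-239.8 -293.4  222.4] axis [-0.001  0.    -1.   ] y [-0.195 -0.981 -0.   ]
turn [-0.008  0.786 -0.003] tcp tgt [0.428 0.087 0.279] shift cur axes mm [ 125.7 -448.8  -47.4] shift tgt axes [ 124.9 -448.4   52.8]
q [ 0.96 -0.09 -0.15  1.91 -0.01  1.33 -0.95] F [0.8 0.4 0.9] grip 0.63 tcp [ 0.294 -0.344  0.404]
```

```bash
python3 -m creep '[[0,-45,-25,0,0,0,0],[0,-45,-25,0,0,0,0],[0,-45,-25,0,0,0,0],[0,-45,-10,0,0,0,0],[0,-45,0,0,0,0,0]]'; python3 -m creep '[[0,-45,0,0,0,0,0],[0,-45,0,0,0,0,0],[0,-45,0,0,0.1,0,0],[0,-45,0,0,0.14,0,0],[0,-40,0,0,0.14,0,0]]' 
python3 - <<'E'
from plan import *
show([-60,155,150],np.pi/4)
E
```

```text
time: 1.15
position: [0.4189, -0.1419, 0.4046]
tool_rot: [-2.123, 0.201, 2.122]
ft_force: [0.6, 0.3, 0.8]
grip_width: 0.17
time: 1.65
position: [0.4595, 0.0746, 0.4049]
tool_rot: [-2.511, 0.237, 1.69]
ft_force: [1.0, -0.4, 0.1]
grip_width: 0.006
t 1.65 tip gate [-86.8 148.5 236.3] axis [ 0.37  -0.07  -0.926] y [-0.187 -0.982 -0.001]
turn [-0.001  0.4    0.001] tcp tgt [0.428 0.087 0.279] shift cur axes mm [104.4  -6.5  78.4] shift tgt axes [ 65.6  -6.7 112.9]
q [ 0.57 -0.25 -0.72  2.01 -0.04  0.95 -1.91] F [ 1.  -0.4  0.1] grip 0.01 tcp [0.459 0.075 0.405]
```

```bash
python3 -m creep '[[0,0,0,0,0.1,0,0],[0,0,0,0,0.1,0,0],[0,0,0,0,0.1,0,0],[0,0,0,0,0.1,0,0],[10,0,20,0,0,0,0]]'
python3 - <<'E'
from plan import *
show([-60,155,150],np.pi/4)
E
```

```text
time: 2.15
position: [0.4509, 0.0724, 0.3876]
tool_rot: [-2.769, 0.276, 1.282]
ft_force: [-0.1, -0.1, -1.0]
grip_width: 0.005
t 2.15 tip gate [-45.5 142.9 248.9] axis [ 0.634 -0.13  -0.762] y [-0.195 -0.981  0.005]
turn [-0.003  0.081 -0.009] tcp tgt [0.428 0.087 0.279] shift cur axes mm [ 66.4 -10.8  89.9] shift tgt axes [ 59.  -10.4  94.9]
q [-0.05 -0.3  -0.26  2.2   0.42  0.65 -2.35] F [-0.1 -0.1 -1. ] grip 0.0 tcp [0.451 0.072 0.388]
```

```bash
python3 -m creep '[[0,0,0,0,-0.1,0,0],[0,0,0,0,-0.08,0,0]]'
python3 - <<'E'
from plan import *
show([-45,152,120],np.pi/3)
E
```

```text
time: 2.35
position: [0.449, 0.0723, 0.3844]
tool_rot: [-2.623, 0.264, 1.534]
ft_force: [-0.2, -0.0, 0.4]
grip_width: 0.005
t 2.35 tip gate [-75.8 142.3 225.8] axis [ 0.48  -0.102 -0.871] y [-0.194 -0.981  0.008]
turn [-0.003  0.011 -0.011] tcp tgt [0.479 0.075 0.278] shift cur axes mm [107.2  -8.9  27. ] shift tgt axes [107.   -7.8  28.1]
q [-0.09 -0.25 -0.19  2.13  0.26  0.82 -2.19] F [-0.2 -0.   0.4] grip 0.0 tcp [0.449 0.072 0.384]
```

```bash
python3 -m creep '[[26,-3,7,0,0,0,0],[26,-3,7,0,0.01,0,0],[27,-2,7,0,0,0,0],[27,-1,7,0,0,0,0],[0,0,0,0,0,0,0]]'
python3 - <<'E'
from plan import *
show([-45,152,42],np.pi/3)
for n in('scene','side'): snap(n,n+'1')
a=cv2.imread('pics/scene1.png')[150:350,190:390]; b=cv2.imread('pics/side1.png')[160:360,250:450]
cv2.imwrite('pics/v1.png',cv2.resize(np.hstack([a,b]),None,fx=2,fy=2,interpolation=cv2.INTER_CUBIC))
E
```

```text
time: 2.85
position: [0.4785, 0.0735, 0.2758]
tool_rot: [-2.629, 0.27, 1.524]
ft_force: [-0.2, -1.0, -0.1]
grip_width: 0.002
t 2.85 tip gate [-45.8 148.2 118. ] axis [ 0.486 -0.107 -0.867] y [-0.197 -0.98   0.01 ]
turn [-0.004  0.003 -0.014] tcp tgt [0.479 0.075 0.2  ] shift cur axes mm [66.3 -2.  37.6] shift tgt axes [66.2 -1.2 37.8]
q [-0.05 -0.06 -0.24  2.21  0.44  0.58 -2.38] F [-0.2 -1.  -0.1] grip 0.0 tcp [0.479 0.073 0.276]
```

View pics/v1.png

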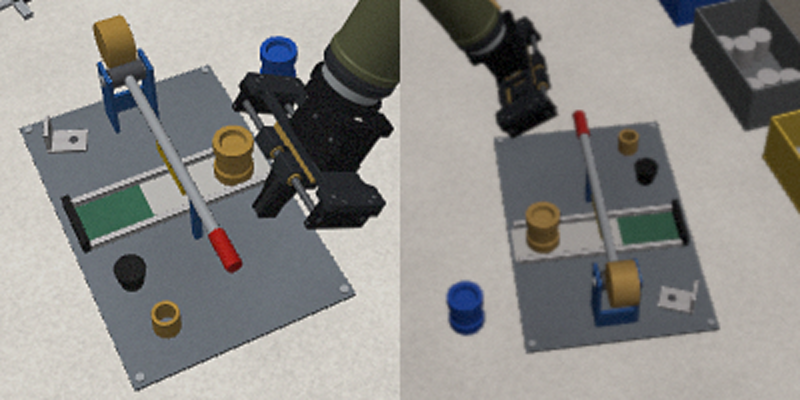

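The gripper hangs on the robot's side of the red end, with the fingertip near scene pixel (322,258). The coupling is clear of it. I go down and then in under the sleeve.

```bash
python3 -m creep '[[22,-1,12,0,0,0,0],[22,-1,12,0,0,0,0],[22,-1,13,0,0,0,0],[0,0,0,0,0,0,0]]'
python3 - <<'E'
from plan import *
show([-12,152,42],np.pi/3)
for n in('scene','side'): snap(n,n+'2')
a=cv2.imread('pics/scene2.png')[150:350,190:390]; b=cv2.imread('pics/side2.png')[160:360,250:450]
cv2.imwrite('pics/v2.png',cv2.resize(np.hstack([a,b]),None,fx=2,fy=2,interpolation=cv2.INTER_CUBIC))
E
```

```text
time: 3.35
position: [0.4808, 0.0761, 0.2029]
tool_rot: [-2.633, 0.268, 1.518]
ft_force: [-0.3, -0.6, -0.2]
grip_width: 0.007
t 3.35 tip gate [-43.3 151.5  45.5] axis [ 0.491 -0.106 -0.865] y [-0.196 -0.98   0.009]
turn [-0.004 -0.002 -0.013] tcp tgt [0.512 0.068 0.2  ] shift cur axes mm [ 18.8   1.5 -25.7] shift tgt axes [ 18.7   1.8 -25.8]
q [-0.06  0.07 -0.25  2.26  0.68  0.44 -2.64] F [-0.3 -0.6 -0.2] grip 0.01 tcp [0.481 0.076 0.203]
```

View pics/v2.png

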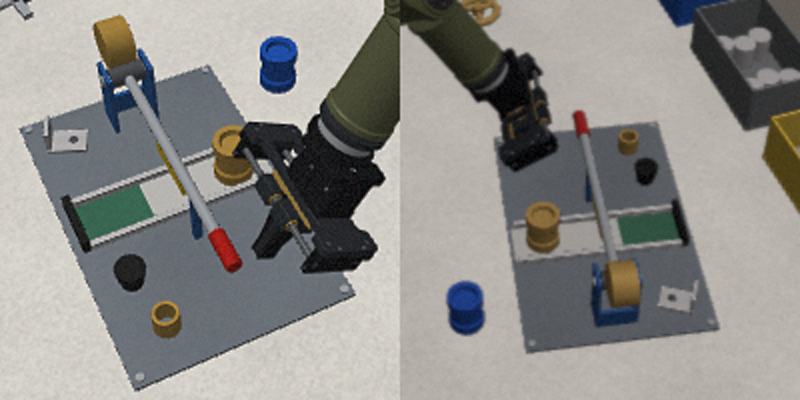

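The fingers are low in front of the sleeve, but joint 7 is near its limit. I back off and take the half-turned equivalent grip.

```bash
python3 -m creep '[[-40,0,0,-0.1,0,0,0],[-40,0,0,-0.14,0,0,0],[0,0,0,-0.145,0,0,0],[0,0,0,-0.145,0,0,0],[0,0,0,-0.145,0,0,0]]';for i in 1; do python3 -m creep '[[0,0,0,-0.145,0,0,0],[0,0,0,-0.145,0,0,0],[0,0,0,-0.145,0,0,0],[0,0,0,-0.145,0,0,0],[0,0,0,-0.145,0,0,0]]'; python3 -m creep '[[0,0,0,-0.145,0,0,0],[0,0,0,-0.145,0,0,0],[0,0,0,-0.145,0,0,0],[0,0,0,-0.145,0,0,0],[0,0,0,-0.145,0,0,0]]';  python3 -m creep '[[0,0,0,-0.145,0,0,0],[0,0,0,-0.145,0,0,0],[0,0,0,-0.145,0,0,0],[0,0,0,-0.145,0,0,0],[0,0,0,-0.145,0,0,0]]'; done
python3 - <<'E'
from plan import *
show([-43,152,45],np.pi/3)
E
```

```text
time: 3.95
position: [0.4442, 0.0849, 0.275]
tool_rot: [2.274, 0.221, -1.351]
ft_force: [0.9, -0.7, 0.7]
grip_width: 0.01
time: 4.45
position: [0.4442, 0.0849, 0.2744]
tool_rot: [1.658, 0.602, -1.04]
ft_force: [0.4, 0.1, 0.5]
grip_width: 0.007
time: 4.95
position: [0.4442, 0.0848, 0.2744]
tool_rot: [1.017, 0.855, -0.697]
ft_force: [-0.4, 0.3, -0.0]
grip_width: 0.006
time: 5.45
position: [0.4442, 0.0848, 0.2744]
tool_rot: [0.364, 1.003, -0.333]
ft_force: [0.0, 0.5, -0.3]
grip_width: 0.011
t 5.45 tip gate [-79.8 154.  117.6] axis [ 0.498 -0.104 -0.861] y [0.433 0.89  0.143]
turn [-0.3    0.011  0.007] tcp tgt [0.481 0.074 0.203] shift cur axes mm [81.3 -3.7 -2.5] shift tgt axes [81.3 -3.5 -2.8]
q [-0.31 -0.14 -0.05  2.28  0.49  0.59  0.37] F [ 0.   0.5 -0.3] grip 0.01 tcp [0.444 0.085 0.274]
```

```bash
python3 -m creep '[[0,0,0,-0.15,0,0,0],[0,0,0,-0.15,0,0,0],[27,-1,-1,0,0.01,0,0],[27,-1,-1,0,0,0,0],[27,-1,-1,0,0,0,0]]'
python3 - <<'E'
from plan import *
show([-8,152,42],np.pi/3)
E
```

```text
time: 5.95
position: [0.4817, 0.0739, 0.2023]
tool_rot: [0.099, 1.043, -0.181]
ft_force: [0.7, -0.5, -0.0]
grip_width: 0.004
t 5.95 tip gate [-42.2 150.3  44.8] axis [ 0.49  -0.102 -0.866] y [ 0.196  0.981 -0.004]
turn [-0.006  0.001  0.008] tcp tgt [0.515 0.068 0.2  ] shift cur axes mm [19.5  0.5 28.4] shift tgt axes [19.5  0.2 28.4]
q [-0.31  0.06  0.01  2.27  0.64  0.42  0.54] F [ 0.7 -0.5 -0. ] grip 0.0 tcp [0.482 0.074 0.202]
```

```bash
python3 -m creep '[[7,0,10,0,0,0,0],[7,0,10,0,0,0,0],[6,0,8,0,0,0,0],[0,0,0,0,0,0,0]]'
python3 - <<'E'
from plan import *
show([3,152,42],np.pi/3)
for n in('scene','side'): snap(n,n+'3')
a=cv2.imread('pics/scene3.png')[150:350,190:390]; b=cv2.imread('pics/side3.png')[160:360,250:450]
cv2.imwrite('pics/v3.png',cv2.resize(np.hstack([a,b]),None,fx=2,fy=2,interpolation=cv2.INTER_CUBIC))
E
```

```text
time: 6.35
position: [0.5155, 0.0667, 0.1983]
tool_rot: [0.099, 1.045, -0.183]
ft_force: [0.0, -0.3, -0.2]
grip_width: 0.007
t 6.35 tip gate [ -8.  149.3  40.6] axis [ 0.488 -0.103 -0.866] y [ 0.197  0.98  -0.006]
turn [-0.006 -0.001  0.01 ] tcp tgt [0.526 0.066 0.2  ] shift cur axes mm [ 4.2  1.  10. ] shift tgt axes [ 4.2  0.9 10. ]
q [-0.28  0.13  0.02  2.2   0.61  0.4   0.6 ] F [ 0.  -0.3 -0.2] grip 0.01 tcp [0.516 0.067 0.198]
```

View pics/v3.png

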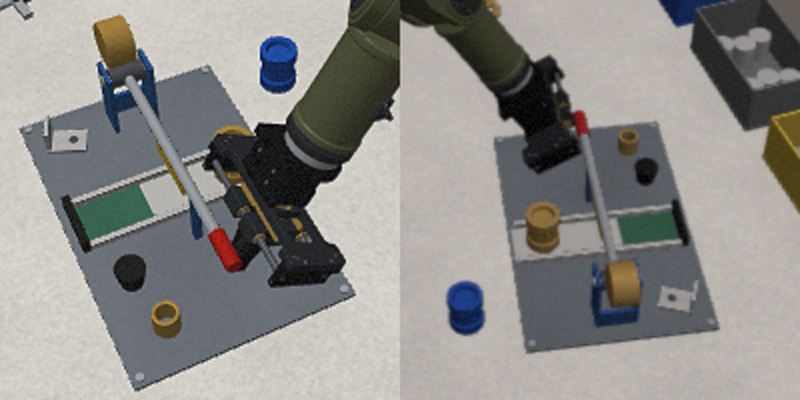

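The fingertip is entering beneath the red end at scene (307,277), with no contact yet. I go forward and start to lift.

```bash
python3 -m creep '[[4,0,8,0,0,0,0],[3,0,6,0,0,0,0],[-9,0,5,0,0,0,0],[-9,0,5,0,0,0,0],[-9,0,5,0,0,0,0]]'
python3 - <<'E'
from plan import *
show([3,152,75],np.pi/3)
for n in('scene','side'): snap(n,n+'4')
a=cv2.imread('pics/scene4.png')[150:350,190:390]; b=cv2.imread('pics/side4.png')[160:360,250:450]
cv2.imwrite('pics/v4.png',cv2.resize(np.hstack([a,b]),None,fx=2,fy=2,interpolation=cv2.INTER_CUBIC))
E
```

```text
time: 6.95
position: [0.5279, 0.0635, 0.2284]
tool_rot: [0.097, 1.05, -0.185]
ft_force: [-2.5, -0.4, 0.0]
grip_width: 0.005
t 6.95 tip gate [  4.1 147.9  70.3] axis [ 0.484 -0.105 -0.869] y [ 0.198  0.98  -0.009]
turn [-0.005 -0.006  0.013] tcp tgt [0.526 0.066 0.233] shift cur axes mm [-4.7  1.7  0.3] shift tgt axes [-4.7  1.8  0.3]
q [-0.25  0.1   0.    2.15  0.51  0.47  0.72] F [-2.5 -0.4  0. ] grip 0.0 tcp [0.528 0.063 0.228]
```

View pics/v4.png

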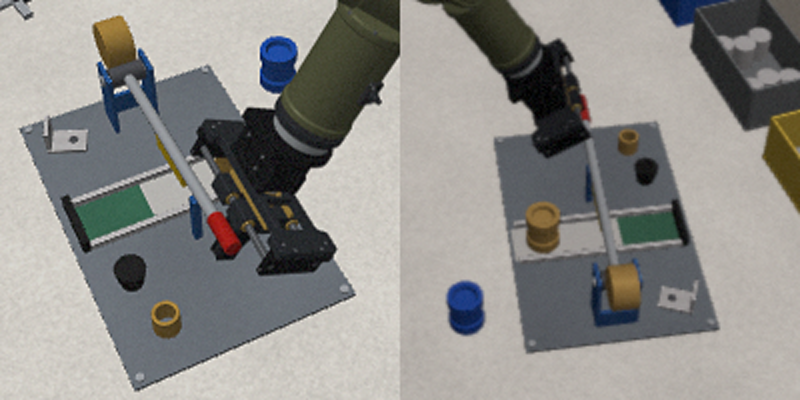

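The finger is under the sleeve and the boom end has risen: the red end is now at about scene (302,268), with a force of about 2.5 N. I follow the arc.

```bash
python3 -m creep '[[-12,-2,7,0,0,0,0],[-12,-2,7,0,0,0,0],[-12,-3,7,0,0,0,0],[-12,-4,7,0,0,0,0],[-12,-4,7,0,0,0,0]]'; python3 -m creep '[[-12,-5,7,0,0,0,0],[-12,-5,7,0,0,0,0],[-11,-6,7,0,0,0,0],[-11,-7,7,0,0,0,0],[-11,-7,6,0,0,0,0]]'
python3 - <<'E'
from plan import *
show([3,100,250],np.pi/3)
for n in('scene','side'): snap(n,n+'5')
a=cv2.imread('pics/scene5.png')[100:350,190:390]; b=cv2.imread('pics/side5.png')[110:360,250:450]
cv2.imwrite('pics/v5.png',cv2.resize(np.hstack([a,b]),None,fx=2,fy=2,interpolation=cv2.INTER_CUBIC))
E
```

```text
time: 7.55
position: [0.5251, 0.0494, 0.298]
tool_rot: [0.097, 1.051, -0.184]
ft_force: [-4.4, -0.8, -2.5]
grip_width: 0.007
time: 8.05
position: [0.5209, 0.02, 0.365]
tool_rot: [0.097, 1.05, -0.183]
ft_force: [-2.0, -0.4, -0.9]
grip_width: 0.008
t 8.05 tip gate [  5.3 104.1 206.9] axis [ 0.484 -0.104 -0.869] y [ 0.197  0.98  -0.008]
turn [-0.005 -0.005  0.012] tcp tgt [0.517 0.015 0.408] shift cur axes mm [-38.5  -6.6  18.3] shift tgt axes [-38.5  -6.2  18.5]
q [-0.19 -0.1   0.04  2.05  0.28  0.73  1.06] F [-2.  -0.4 -0.9] grip 0.01 tcp [0.521 0.02  0.365]
```

View pics/v5.png

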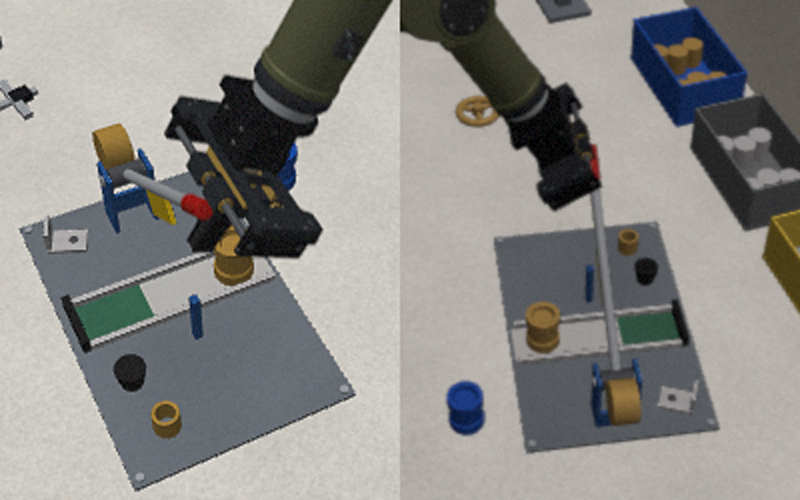

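The boom is at about 0.58 rad and its red end is still on the finger. I carry on past the balance point.

```bash
python3 -m creep '[[-11,-8,6,0,0,0,0],[-10,-9,6,0,0,0,0],[-10,-9,6,0,0,0,0],[-9,-10,5,0,0,0,0],[-9,-10,5,0,0,0,0]]'; python3 -m creep '[[-8,-11,5,0,0,0,0],[-8,-11,5,0,0,0,0],[-7,-12,4,0,0,0,0],[-7,-12,4,0,0,0,0],[0,0,0,0,0,0,0]]'
python3 - <<'E'
from plan import *
show([3,100,250],np.pi/3)
for n in('scene','side'): snap(n,n+'6')
a=cv2.imread('pics/scene6.png')[100:350,190:390]; b=cv2.imread('pics/side6.png')[110:360,250:450]
cv2.imwrite('pics/v6.png',cv2.resize(np.hstack([a,b]),None,fx=2,fy=2,interpolation=cv2.INTER_CUBIC))
E
```

```text
time: 8.65
position: [0.513, -0.0239, 0.4222]
tool_rot: [0.097, 1.046, -0.182]
ft_force: [0.2, 0.1, -1.2]
grip_width: 0.006
time: 9.15
position: [0.5048, -0.0706, 0.4587]
tool_rot: [0.098, 1.043, -0.185]
ft_force: [-0.9, -0.2, 1.9]
grip_width: 0.006
t 9.15 tip gate [  7.5  12.1 301.1] axis [ 0.49  -0.105 -0.866] y [ 0.199  0.98  -0.007]
turn [-0.007  0.001  0.012] tcp tgt [0.517 0.015 0.408] shift cur axes mm [ 41.   86.1 -29.9] shift tgt axes [ 42.   85.8 -29.3]
q [-0.14 -0.2   0.17  1.94  0.16  0.89  1.34] F [-0.9 -0.2  1.9] grip 0.01 tcp [ 0.505 -0.071  0.459]
```

View pics/v6.png

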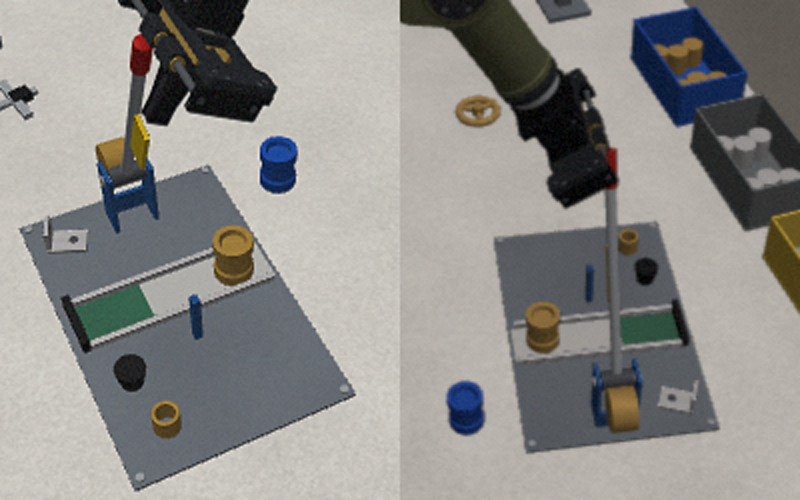

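The boom has passed balance and swings on by itself: red end at scene (260,127), about 1.3 rad. I withdraw the finger toward the robot and wait.

```bash
python3 -m creep '[[-20,3,-35,0,0,0,0],[-20,3,-35,0,0,0,0],[-20,0,-35,0,0,0,0],[-20,0,-30,0,0,0,0],[0,0,0,0,0,0,0]]';python3 -m creep '[[0,0,0,0,0.09,0,0],[0,0,0,0,0.1,0,0],[0,0,0,0,0.1,0,0],[0,0,0,0,0.1,0,0],[0,0,0,0,0.1,0,0]]';
python3 - <<'E'
from plan import *
show([-150,0,150],np.radians(87))
for n in('scene','side'): snap(n,n+'7')
a=cv2.imread('pics/scene7.png')[100:350,190:390]; b=cv2.imread('pics/side7.png')[110:360,250:450]
cv2.imwrite('pics/v7.png',cv2.resize(np.hstack([a,b]),None,fx=2,fy=2,interpolation=cv2.INTER_CUBIC))
E
```

```text
time: 9.75
position: [0.4495, -0.0506, 0.4376]
tool_rot: [0.1, 1.09, -0.188]
ft_force: [-0.0, 0.1, 0.3]
grip_width: 0.004
time: 10.25
position: [0.4513, -0.0458, 0.4394]
tool_rot: [0.144, 1.578, -0.155]
ft_force: [-0.6, 0.1, -0.1]
grip_width: 0.005
t 10.25 tip gate [-142.9   27.   257.4] axis [-0.013 -0.006 -1.   ] y [ 0.189  0.982 -0.009]
turn [-0.002 -0.064  0.009] tcp tgt [ 0.428 -0.07   0.332] shift cur axes mm [108.1 -27.7 -17.4] shift tgt axes [106.5 -28.6 -24.3]
q [ 0.03 -0.11  0.01  1.85  0.01  1.41  1.42] F [-0.6  0.1 -0.1] grip 0.0 tcp [ 0.451 -0.046  0.439]
```

View pics/v7.png

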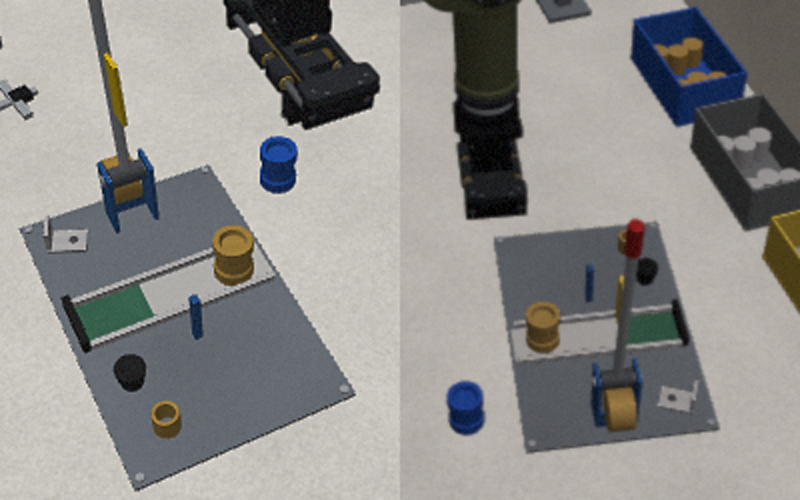

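The boom is upright with its blade at scene (247,145), and the coupling is still at (307,227). I line up behind the coupling.

```bash
python3 -m creep '[[26,-9,-3,0,-0.03,0,0],[27,-9,-4,0,-0.03,0,0],[27,-9,-4,0,0,0,0],[26,0,-3,0,0,0,0],[0,0,0,0,0,0,0]]'
python3 - <<'E'
from plan import *
show([-145,0,21],np.radians(87))
for n in('scene','side'): snap(n,n+'8')
a=cv2.imread('pics/scene8.png')[50:350,190:390]; b=cv2.imread('pics/side8.png')[60:360,250:450]
cv2.imwrite('pics/v8.png',cv2.resize(np.hstack([a,b]),None,fx=2,fy=2,interpolation=cv2.INTER_CUBIC))
E
```

```text
time: 10.85
position: [0.4328, -0.0725, 0.3301]
tool_rot: [0.139, 1.52, -0.162]
ft_force: [0.2, 0.3, 0.2]
grip_width: 0.009
t 10.85 tip gate [-145.4   -3.   148.3] axis [ 0.044 -0.019 -0.999] y [ 0.192  0.981 -0.01 ]
turn [-0.005 -0.005  0.011] tcp tgt [ 0.432 -0.071  0.203] shift cur axes mm [127.1   2.4  -6.5] shift tgt axes [127.1   1.1  -7.2]
q [ 0.06 -0.09  0.04  2.06  0.02  1.13  1.47] F [0.2 0.3 0.2] grip 0.01 tcp [ 0.433 -0.072  0.33 ]
```

View pics/v8.png

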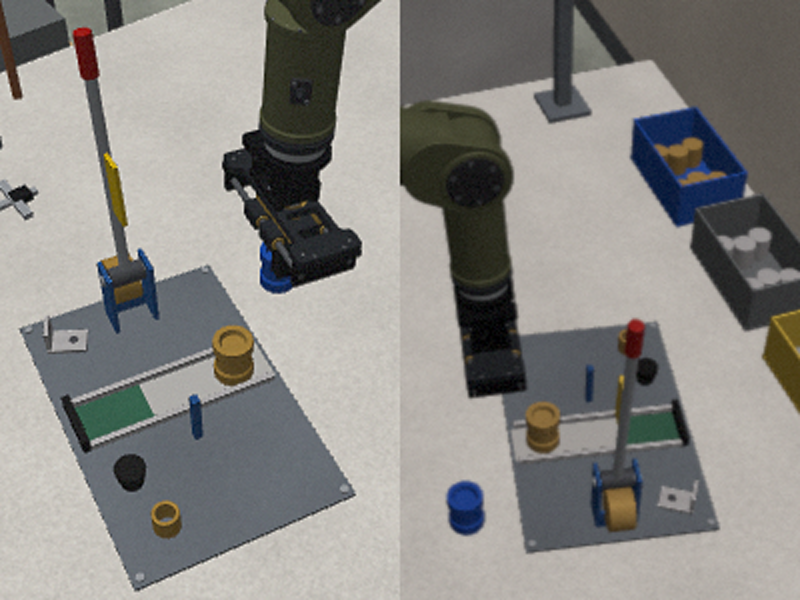

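The boom rests at its stop, and the gripper hangs behind the coupling. I go down to low height.

```bash
python3 -m creep '[[30,1,-2,0,0,0,0],[30,1,-2,0,0,0.01,0],[30,1,-2,0,0,0,0],[25,0,-1,0,0,0,0],[10,0,0,0,0,0,0]]'
python3 - <<'E'
from plan import *
show([-115,0,21],np.radians(87))
for n in('scene','side','wrist'): snap(n,n+'9')
a=cv2.imread('pics/scene9.png')[150:350,190:390]; b=cv2.imread('pics/side9.png')[160:360,250:450]
cv2.imwrite('pics/v9.png',cv2.resize(np.hstack([a,b]),None,fx=2,fy=2,interpolation=cv2.INTER_CUBIC))
E
```

```text
time: 11.45
position: [0.4346, -0.0709, 0.2077]
tool_rot: [0.147, 1.514, -0.156]
ft_force: [0.0, -0.7, 0.4]
grip_width: 0.008
t 11.45 tip gate [-143.2    0.7   25.9] axis [ 0.051 -0.01  -0.999] y [ 0.193  0.981 -0.   ]
turn [-0.006 -0.001  0.001] tcp tgt [ 0.462 -0.077  0.203] shift cur axes mm [ 6.4 -0.6 27.7] shift tgt axes [ 6.4 -0.8 27.7]
q [0.06 0.06 0.04 2.19 0.   0.84 1.47] F [ 0.  -0.7  0.4] grip 0.01 tcp [ 0.435 -0.071  0.208]
```

View pics/v9.png

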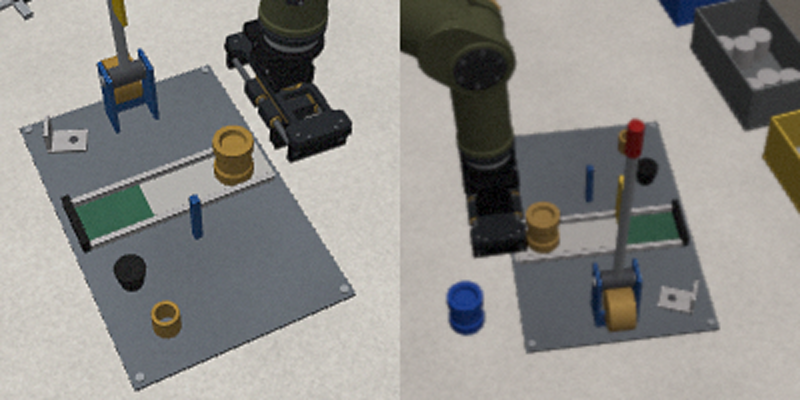

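View pics/wrist9.png

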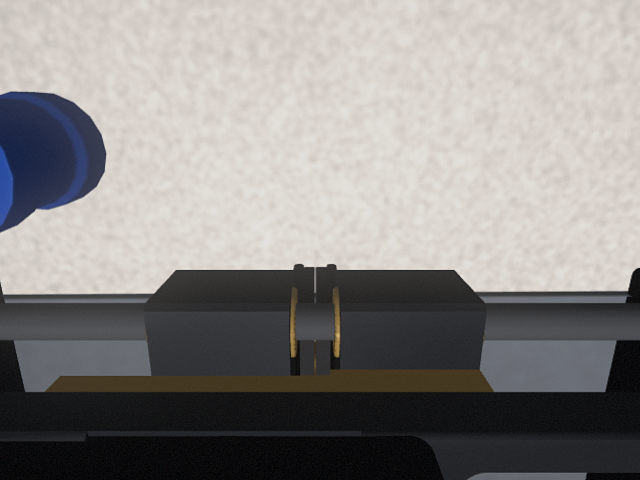

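The wrist view faces back toward the robot and shows only the blue part at (50,150). The scene view shows the gripper behind the coupling at (307,227). I start the push.

```bash
python3 -m creep '[[4,-1,10,0,0,0,0],[2,0,10,0,0,0,0],[0.5,0,8,0,0,0,0],[0.5,0,8,0,0,0,0],[0,0,0,0,0,0,0]]'
python3 - <<'E'
from plan import *
show([46,0,21],np.radians(87))
for n in('scene','side'): snap(n,n+'10')
a=cv2.imread('pics/scene10.png')[150:350,190:390]; b=cv2.imread('pics/side10.png')[160:360,250:450]
cv2.imwrite('pics/v10.png',cv2.resize(np.hstack([a,b]),None,fx=2,fy=2,interpolation=cv2.INTER_CUBIC))
E
```

```text
time: 12.1
position: [0.4706, -0.0798, 0.2032]
tool_rot: [0.149, 1.514, -0.157]
ft_force: [-1.3, 1.1, 0.9]
grip_width: 0.01
t 12.1 tip gate [-106.1   -1.3   21.4] axis [ 0.05  -0.01  -0.999] y [ 0.195  0.981 -0.   ]
turn [-0.008 -0.001  0.001] tcp tgt [ 0.62  -0.107  0.203] shift cur axes mm [  8.3   2.4 151.8] shift tgt axes [  8.4   1.2 151.8]
q [ 0.07  0.15  0.05  2.11 -0.    0.84  1.49] F [-1.3  1.1  0.9] grip 0.01 tcp [ 0.471 -0.08   0.203]
```

View pics/v10.png

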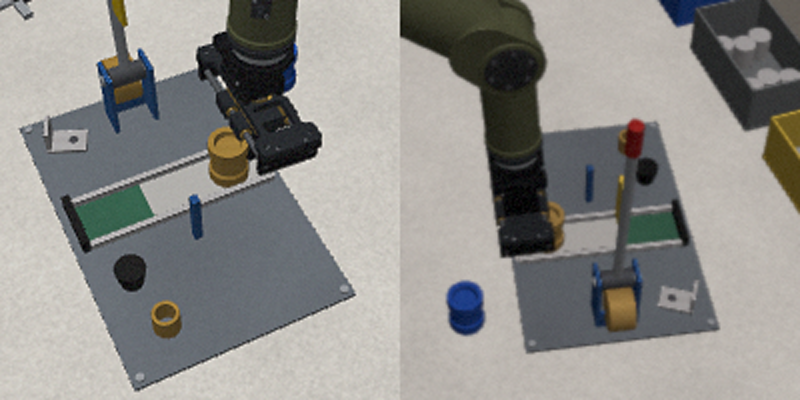

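Contact made: the coupling moved slightly, to scene (304,228), and stands upright. I push on.

```bash
python3 -m creep '[[0.5,1,10,-0.008,0,0,0],[0.5,0.5,10,0,0,0,0],[0.5,0,10,0,0,0,0],[0.5,0,10,0,0,0,0],[0.5,0,10,0,0,0,0]]'; python3 -m creep '[[0.5,0,10,0,0,0,0],[0.5,0,10,0,0,0,0],[0.5,0,10,0,0,0,0],[0.5,0,10,0,0,0,0],[0,0,5,0,0,0,0]]'
python3 - <<'E'
from plan import *
show([46,0,21],np.radians(87))
for n in('scene','side'): snap(n,n+'11')
a=cv2.imread('pics/scene11.png')[150:350,190:390]; b=cv2.imread('pics/side11.png')[160:360,250:450]
cv2.imwrite('pics/v11.png',cv2.resize(np.hstack([a,b]),None,fx=2,fy=2,interpolation=cv2.INTER_CUBIC))
E
```

```text
time: 12.7
position: [0.5197, -0.0879, 0.2029]
tool_rot: [0.142, 1.515, -0.151]
ft_force: [-2.1, 1.3, 0.8]
grip_width: 0.007
time: 13.2
position: [0.5644, -0.0962, 0.2034]
tool_rot: [0.142, 1.514, -0.151]
ft_force: [-1.9, 1.4, 0.0]
grip_width: 0.002
t 13.2 tip gate [-10.7   0.   21.7] axis [ 0.051 -0.011 -0.999] y [ 0.187  0.982 -0.001]
turn [ 0.    -0.     0.001] tcp tgt [ 0.62  -0.107  0.203] shift cur axes mm [ 3.6 -0.2 56.6] shift tgt axes [ 3.6 -0.2 56.6]
q [ 0.08  0.32  0.05  1.88 -0.02  0.89  1.52] F [-1.9  1.4  0. ] grip 0.0 tcp [ 0.564 -0.096  0.203]
```

View pics/v11.png

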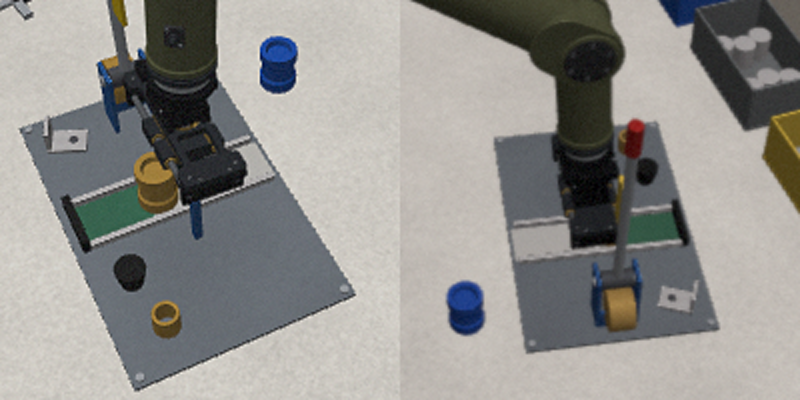

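```bash
cat >> plan.py <<'E'
def inv(w):
    c,s=np.cos(p[2]),np.sin(p[2]);d=w[:2]-p[:2];return np.round([1e3*(c*d[0]+s*d[1]),1e3*(-s*d[0]+c*d[1]),1e3*w[2]],1)
E
python3 - <<'E'
from plan import *
S=dict(np.load('pics/scene11.npz'));print(inv(onz(S,(190+154/2,150+164/2),.066)))
S=dict(np.load('pics/scene0.npz'));print(inv(onz(S,(190+350/3,150+209/3),.066)))
E
```

```text
[20.9 -6.2 66. ]
[-79.7   0.   66. ]
```

The coupling is at gate x ≈ 21 mm, upright between the rails, with its top at scene (267,232). I aim for about x = 82.

```bash
python3 -m creep '[[0.5,0,10,0,0,0,0],[0.5,0,10,0,0,0,0],[0.5,0,10,0,0,0,0],[0.5,0,8,0,0,0,0],[0.5,0,8,0,0,0,0]]'; python3 -m creep '[[0,0,6,0,0,0,0],[0,0,5,0,0,0,0],[0,0,3,0,0,0,0],[0,0,0,0,0,0,0]]'
python3 - <<'E'
from plan import *
show([46,0,21],np.radians(87))
for n in('scene','side'): snap(n,n+'12')
a=cv2.imread('pics/scene12.png')[150:350,190:390]; b=cv2.imread('pics/side12.png')[160:360,250:450]
cv2.imwrite('pics/v12.png',cv2.resize(np.hstack([a,b]),None,fx=2,fy=2,interpolation=cv2.INTER_CUBIC))
E
```

```text
time: 13.8
position: [0.6092, -0.1048, 0.2033]
tool_rot: [0.142, 1.515, -0.151]
ft_force: [-4.7, 1.2, 2.5]
grip_width: 0.008
time: 14.2
position: [0.6228, -0.1074, 0.204]
tool_rot: [0.142, 1.514, -0.151]
ft_force: [-0.2, 0.1, -0.5]
grip_width: 0.003
t 14.2 tip gate [48.7 -0.  22.2] axis [ 0.051 -0.011 -0.999] y [ 0.187  0.982 -0.001]
turn [0.    0.    0.001] tcp tgt [ 0.62  -0.107  0.203] shift cur axes mm [ 1.1 -0.1 -2.7] shift tgt axes [ 1.1 -0.1 -2.7]
q [ 0.08  0.43  0.06  1.73 -0.02  0.93  1.53] F [-0.2  0.1 -0.5] grip 0.0 tcp [ 0.623 -0.107  0.204]
```

View pics/v12.png

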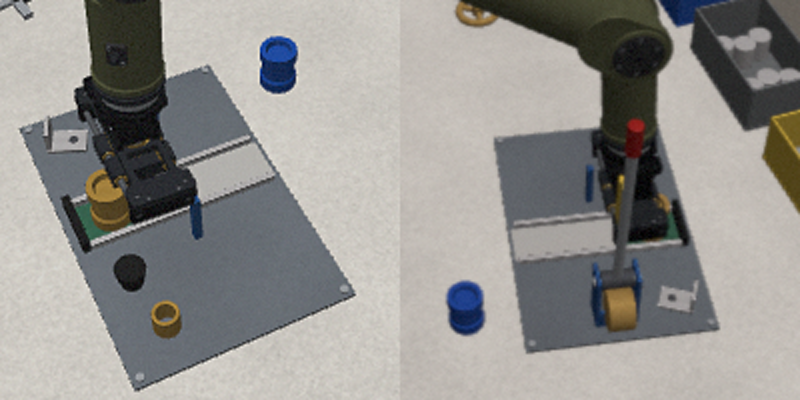

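The coupling is on the green bay near the stop, its top at scene (244,241). I back straight out and check.

```bash
python3 -m creep '[[-0.5,0,-10,0,0,0,0],[-1,0,-25,0,0,0,0],[-2,0,-40,0,0,0,0],[-2,0,-40,0,0,0,0],[-2,0,-45,0,0,0,0]]'; python3 -m creep '[[-2,0,-45,0,0,0,0],[-30,0,0,0,0,0,0],[-40,0,0,0,0,0,0],[-40,0,0,0,0,0,0],[0,0,0,0,0,0,0]]'
python3 - <<'E'
from plan import *
show([46,0,21],np.radians(87))
for n in('scene','side'): snap(n,n+'13')
a=cv2.imread('pics/scene13.png')[60:350,190:390]; b=cv2.imread('pics/side13.png')[70:360,250:450]
cv2.imwrite('pics/v13.png',cv2.resize(np.hstack([a,b]),None,fx=2,fy=2,interpolation=cv2.INTER_CUBIC))
E
```

```text
time: 14.8
position: [0.4633, -0.077, 0.2035]
tool_rot: [0.142, 1.513, -0.151]
ft_force: [-0.1, -0.3, 0.7]
grip_width: 0.008
time: 15.3
position: [0.4164, -0.0679, 0.3185]
tool_rot: [0.142, 1.502, -0.151]
ft_force: [1.2, 0.1, 0.3]
grip_width: 0.004
t 15.3 tip gate [-159.4    0.4  136.8] axis [ 0.062 -0.011 -0.998] y [0.187 0.982 0.001]
turn [ 0.     0.011 -0.001] tcp tgt [ 0.62  -0.107  0.203] shift cur axes mm [128.6  -0.4 199.6] shift tgt axes [126.4  -0.3 201.1]
q [ 0.06 -0.13  0.04  2.12  0.01  1.09  1.47] F [1.2 0.1 0.3] grip 0.0 tcp [ 0.416 -0.068  0.318]
```

View pics/v13.png

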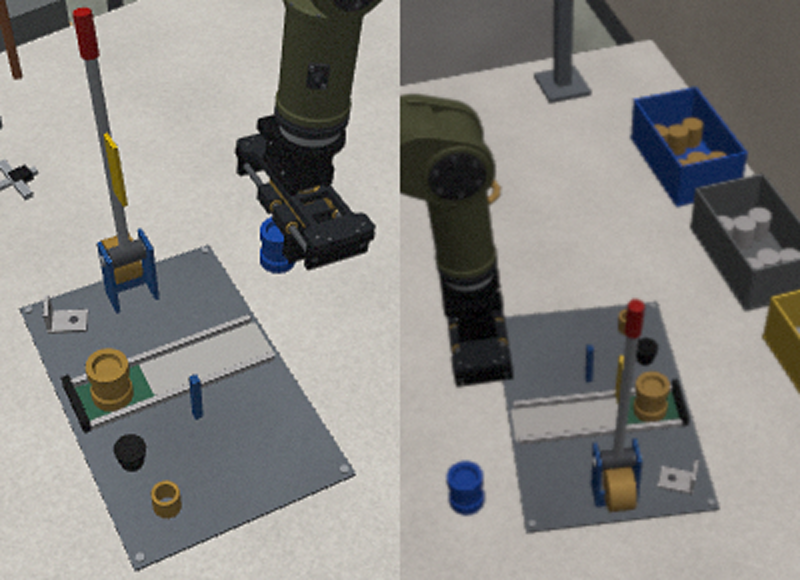

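```bash
python3 - <<'E'
from plan import *
S=dict(np.load('pics/scene13.npz'));print(inv(onz(S,(190+109/2,60+361/2),.066)))
D=dict(np.load('pics/side13.npz'));print(inv(onz(D,(250+253/2,70+382/2),.066)))
print([np.round(P(S,G(p,[77.5+0,0,66]))[0],1)])
# boom angle by pixel
for d,o in((S,'scene'),(D,'side')):
    for t in(1.4,1.55,1.66): print(o,t,np.round(P(d,G(p,[0,-140+295*np.cos(t),85+295*np.sin(t)]))[0],1))
E
```

```text
[77.5 -5.4 66. ]
[81.   1.6 66. ]
[array([245.3, 242.1])]
scene 1.4 [247.6  98.7]
scene 1.55 [239.6  85. ]
scene 1.66 [234.1  77.2]
side 1.4 [360.6 206.9]
side 1.55 [364.3 218.7]
side 1.66 [367.1 229.1]
```

Both views agree: the boom is at 1.66 rad and the coupling at gate x ≈ 79, y ≈ -2 mm, upright. I hand in.

```bash
python3 -m creep '[[0,0,0,0,0,0,0]]'; python3 -c "
from bench import ctrl; print(ctrl.close_job())"
```

```text
time: 15.5
position: [0.4144, -0.0677, 0.3119]
tool_rot: [0.142, 1.516, -0.151]
ft_force: [0.3, -0.5, 0.6]
grip_width: 0.004
the job is handed in; nothing more can be done
None
```

I raised the boom by pushing a closed, tilted fingertip up under the red end until it passed balance and swung to its stop. Then I pushed the coupling low along the lane onto the green bay, backed the arm away and handed in at about 15.5 s. No verdict was given.

- **Boom:** the red end sat where 1.66 rad puts it in both views (scene about (233,77), side about (367,229)), so it rests at its raised stop.
- **Coupling:** it stands upright on the bay at gate x ≈ 78–81 mm. The two views disagreed on y, with −5 mm from one and +2 mm from the other; both are within the 12 mm allowed.
- **Other parts:** the sleeve, stopper and bracket looked unmoved in the last pictures. I did not measure them again, and I did not check the parts on the table (valve handle, depth gauge, plug gauge).
- **Forces:** the wrist readings I took never went above about 6 N.
- **Setbacks:** my first gate fit was wrong because I had assumed the plate was centred on its origin. I also needed a half turn of the gripper before lifting, because joint 7 came close to its limit.

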